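# Fit the contact pin and snap its cap onto the terminal post

## Robot

A 7-joint arm with a two-finger parallel gripper is mounted at the origin on a cart in front of the work surface, level with it; the furniture and walls round the work are solid. World frame = base frame: x ahead of the robot, y to its left, z up, the work surface at z = 0. Lengths are in m, angles in rad, forces in N, time in s.
With the tool pointing down it reaches from about 0.425 to 0.875 m from the base axis. Payload 4.7 kg.
Tool frame: the origin (TCP) lies on the centre line of the jaws, within the pads' length; the fingertips stand 14 mm ahead of it and the grasp point (between the pads) lies 5 mm behind it; z points along the fingers, y is the direction in which the jaws open and shut (so a half turn about z gives the same grasp; the last joint's range is limited). The gripper opens to 87 mm and grips with 3 to 60 N. Pads are 19 mm wide; open, the fingers measure 117 mm over their backs; the gripper's body (75 mm by 190 mm) begins 51 mm behind the grasp point.
Start: joints at [-1.242, 0.321, -0.07, 1.45, 0.023, 1.371, -0.057], TCP at [0.201, 0.618, 0.237] pointing down, gripper open.
Joint ranges: [-2.86, 2.86], [-0.3, 2.09], [-1.38, 1.24], [0.06, 2.45], [-1.56, 4.7], [0.09, 2.05], [-2.69, 2.69]. Speed limits (rad/s): [2.57, 2.57, 3.14, 3.14, 3.14, 3.14, 3.14].

## Interface

Orientations are given as a rotation vector (axis times angle).
In Python, from bench import ctrl gives the robot as it stands. The module is installed in compiled form; this text tells all that it offers.
- The arm moves only by the tool step_arm, never from a script. Its argument "plan" is a list of rows, each a list of 3 entries, a list of its own where there are three numbers: the turn, a rotation vector about the tool's x, y, z in rad, then the shift along the tool's x, y, z in m, then the closure in counts, from 0 (fully open) to 255 (shut). In form: [[[rx, ry, rz], [x, y, z], hand], ...]. A call has exactly 10 rows; each row is the pose to reach, as a shift and turn from the pose commanded when the call began, along the tool's axes at that moment; what a row does not reach only later rows make up. A row lasts 1/8 s, in which the tool goes at most 62.5 mm and 10.7 degrees, less where a joint would pass 70% of its speed; a pose out of reach is approached as far as the arm can. A call with a gripper value outside its range is refused whole. The fingers move at their own pace and stop on an object; "squeeze" is the grip in N (left out, the last holds). Time passes only in rows, so rows that repeat a pose let the fingers close, or fill a call up. It gives the time, the measured TCP pose, the force and the opening at its end, in the units of the state.
- ctrl.get_state(): the state, without advancing time (a new reading comes with each control period).
- ctrl.get_image(name): name is "side" or "top"; returns the picture (400x640x3 uint8, red, green, blue); there is no depth.
- ctrl.calibration(name): a dict with "fov_y" (degrees; the focal length in pixels is half the picture's height over the tangent of half this angle, whatever the lens; pixels are square), "cx", "cy" (the principal point, pixels), "rvec" (rotation vector, rad) and "tvec" (3), from world to camera coordinates, as OpenCV has them. Camera axes: x right, y down, z forward; pixel columns grow to the right and rows downward; lengths in m; the calibration is good to about 2 mm. A picture is of the moment at which its call begins. calibration takes no time and is no camera call.
- ctrl.close_job(): hands the job in, once; it reports no verdict.
Trained networks look in the newest picture that a camera, given by its name, has taken for a name from the list of things; names that differ only in an ending like _2 or _b are one class to them, and where a whole thing is asked for, a point or a joint stands for the part that bears it (a point fixed in the world has none). Each returns a list of dicts, best first, with "score" (0 to 1); they miss things now and then, are a little off and sometimes report something else, mostly with a low value. They report only what shows in the picture. A call takes as long as a camera call. They do not tell look-alikes from the thing itself.
- ctrl.cut_out(camera, label): "pixels" (400x640 bool, what is visible of it) and "rect" ([left, top, width, height] in pixels, round what is visible of it).
The state is a dict: "time": time; "joint_positions": joint angles; "qd": joint speeds; "joint_torque": joint torques, N m; "position": TCP position; "tool_rot": TCP orientation; "ft_force": force on the tool from outside, world axes, zero at the start; "torque": the same for the moment, N m; "grip_width": opening from 0.0 (shut) to 1.0 (fully open).
Only numpy, scipy, OpenCV 4.12 (cv2) and the standard library are available. Lean on these libraries where they do the work, as an engineer would, in place of code of your own. Each camera call takes 0.05 s, during which the arm holds its last target.

## Task

Ready the terminal post for etching: take the brass contact pin out of its blue stand, push it fully home in the bore of the brass post and let go of it, then put the red cap over pin and post and press it straight down until it snaps over the sprung balls. Keep pressing after the snap so that the cap pushes the sprung washer most of the way down, and finish while still holding the cap pressed down like that. Leave the other things on the bench where they are.

Things in the scene. Friction and masses are not known exactly. Their poses are not given: they have to be found in the camera images.
- terminal_post: fixed grey block 80 x 64 x 20 mm (x, y, z) with an upright brass stud in its middle, 26 mm in diameter, top 46 mm above the origin (centre of the block's underside, z up); its top 4 mm is a cone narrowing to 18 mm. A bore 10.5 mm wide, 38 mm deep runs down its axis. Four sprung steel balls stick 2.5 mm out of the stud's sides, centres 35 mm above the origin: the cap's lip snaps over them
- post_top (a point): centre of the mouth of the bore, at the top of the stud, 46 mm above the post's origin
- spring_washer (a joint): dark steel washer (40 mm outer diameter, 3 mm thick) round the foot of the stud, sprung upwards. Value in m: 0 = up (its top 29 mm above the post's origin), 0.003 = down at its stop; 4 N per mm, 12 N at the stop. A snapped cap that nobody presses leaves it at about 0.0005
- washer_top (a point): centre of the washer's top face
- contact_pin: loose brass pin, upright in the stand: shaft 8 mm in diameter, 34 mm long, foot tapered to 6 mm over 3 mm, on top a round knurled head 14 mm in diameter, 16 mm tall (50 mm in all, 40 g). Origin at the centre of its foot, z along the pin to the head. When home, the head's underside rests on the stud's top, so hold it by the head alone
- pin_collar (a point): centre of the underside of the pin's head, 34 mm above the foot; it comes to point post_top when the pin is home
- pin_stand: blue stand fixed to the bench, 48 x 48 x 28 mm, with a 9 mm hole 22 mm deep in its middle that holds the pin. Origin at the centre of its underside. The pin's foot stands 6 mm above this origin
- snap_cap: loose red cup-shaped cap, outer diameter 39 mm, 44 mm tall, 40 g, standing mouth down. Origin at the centre of its open lower rim, z up to the closed top. Inside 33 mm wide, 40 mm deep, but for a lip 28 mm wide, 3 mm tall at the mouth. The lip passes the balls at 6 to 12 N, then the force drops; on the washer its origin is 29 mm above the post's origin, 26 mm with the washer fully down
- lens_can: bystander: loose grey canister with a black screw lid, 38 mm in diameter, 54 mm tall; origin at its underside
- petri_dish: bystander: loose shallow glass dish, 88 mm in diameter, 15 mm tall; origin at its underside
- blower: bystander: loose dark red rubber dust blower standing on its foot, 53 mm in diameter, 120 mm tall; origin at its underside
Not all that is in view belongs to the job. There is more than one size of the snap_cap; the one meant has the size given above.

How it is judged:
On the way, in this order (a step that is already met when the one before it is completed fails the run):
1. the pin is home in the post, upright and let go (distance between pin_collar and post_top below 0.004 m and angle between contact_pin's own z axis and vertical below 0.12 rad and contact force between the fingers and contact_pin below 0.1 N), for 0.2 s.
2. the cap has snapped over the balls, straight on the post (z of snap_cap in the frame of terminal_post below 0.0305 m and horizontal distance between snap_cap and terminal_post below 0.004 m and angle between snap_cap's own z axis and vertical below 0.12 rad), for 0.1 s.
At the end, for the whole second after the job is handed in: Pin upright (0.12 rad), its head within 4 mm of the bore mouth. Cap snapped on: rim under 30.5 mm above the post origin, within 4 mm of the axis, 0.12 rad of upright. Fingers still press the cap (over 2 N), washer down by over 1.8 mm through the last second (all of step 2 and distance between pin_collar and post_top below 0.004 m and angle between contact_pin's own z axis and vertical below 0.12 rad and value of joint spring_washer above 0.0018 m and contact force between the fingers and snap_cap above 2 N); the arm keeps its last pose, push and grip.
It fails at once if a bystander is moved by more than 30 mm (distance of any of lens_can, petri_dish, blower from where it was at the start of the episode above 0.03 m).
It also fails if it takes over 72 s, if anything falls off the work surface, if the arm or the gripper's body presses on something with over 40 N, if the wrist force passes 120 N, or if a joint passes its speed limit or range.

## Working session

There is one attempt and no reset: what is moved stays moved. The work goes in short steps, Python scripts to look and compute and a tool call to move; the robot and the scene stay as the last step left them, time stands still between calls to the robot, and variables do not carry over. Pictures are saved under pics/ and viewed, and the job is handed in when it is done.

Besides the shell and the picture viewer there is one more tool, called after "Request:" by a JSON object that holds its "name" and its "arguments", one argument or row to a line. step_arm: Moves the arm, as the interface text tells. Its arguments: {"type":"object","properties":{"plan":{"type":"array"},"squeeze":{"type":"number"}},"required":["plan"]}

```bash
mkdir -p pics; ls; python3 - <<'E'
from bench import ctrl
import cv2, numpy as np
s=ctrl.get_state()
for k in s: print(k,np.round(s[k],4))
for n in("side","top"):
    c=ctrl.calibration(n); print(n,c)
    R=cv2.Rodrigues(np.array(c["rvec"],float))[0]; print("pos",-R.T@np.array(c["tvec"]))
    cv2.imwrite(f"pics/{n}0.png",ctrl.get_image(n)[:,:,::-1])
E
```

```text
pics
time 0.0
joint_positions [-1.2419  0.3218 -0.07    1.4517  0.0226  1.3708 -0.0569]
qd [ 0.0008 -0.0014  0.0005  0.0028 -0.0009  0.0004  0.0013]
joint_torque [-5.00000e-04 -4.91303e+01 -4.04200e-01 -3.12530e+01 -6.39000e-02
  4.38000e-02  2.00000e-04]
position [0.2012 0.6175 0.2354]
tool_rot [-4.9240e-01 -3.1026e+00  3.1000e-03]
ft_force [-0.6861 -1.0787  0.277 ]
torque [-0.0186 -0.0001  0.0164]
grip_width 0.9997
side {'fov_y': 47.89585384064207, 'cx': 321.2019913275565, 'cy': 197.77625728002766, 'rvec': array([ 0.35303776, -2.75548655,  1.24768895]), 'tvec': array([0.57074572, 0.14835296, 1.01120135])}
pos [0.39423868 0.78396946 0.77476138]
top {'fov_y': 45.9422487753891, 'cx': 318.6915997804319, 'cy': 187.9051273524946, 'rvec': array([ 2.15625494, -2.15478334,  0.18035489]), 'tvec': array([-0.00457806,  0.58210024,  1.07377868])}
pos [0.42002586 0.01948997 1.14676097]
```

View pics/side0.png

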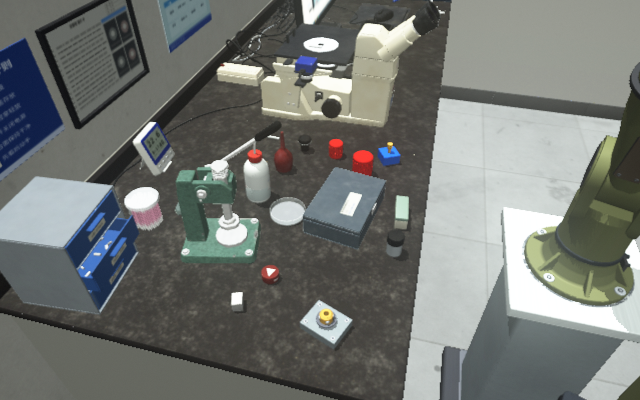

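View pics/top0.png

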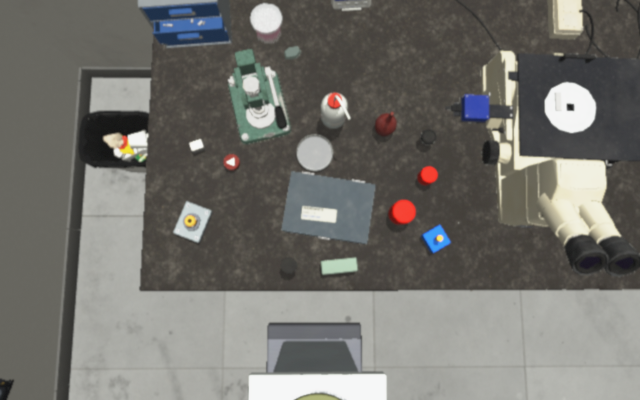

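```bash
cat > h.py <<'E'
from bench import ctrl
import cv2, numpy as np
C={}
for n in("side","top"):
    c=ctrl.calibration(n); f=200/np.tan(np.radians(c["fov_y"]/2))
    C[n]=(np.array([[f,0,c["cx"]],[0,f,c["cy"]],[0,0,1]]),np.array(c["rvec"],float),np.array(c["tvec"],float))
def proj(n,P):
    K,r,t=C[n]; return cv2.projectPoints(np.array(P,float).reshape(-1,3),r,t,K,None)[0].reshape(-1,2)
def ray(n,uv):
    K,r,t=C[n];R=cv2.Rodrigues(r)[0]
    d=R.T@np.linalg.inv(K)@np.array([uv[0],uv[1],1.]); return -R.T@t,d
def onz(n,uv,z):
    o,d=ray(n,uv); return o+d*(z-o[2])/d[2]
def tri(uv1,uv2):
    P=[C[n][0]@np.c_[cv2.Rodrigues(C[n][1])[0],C[n][2]] for n in("side","top")]
    X=cv2.triangulatePoints(P[0],P[1],np.array(uv1,float).reshape(2,1),np.array(uv2,float).reshape(2,1)); return (X[:3]/X[3]).ravel()
E
python3 - <<'E'
from h import *
print("proj tcp",proj("top",[.2012,.6175,.2354]),proj("side",[.2012,.6175,.2354]),"base",proj("top",[0,0,0]),proj("side",[0,0,0]))
for n in("side","top"):
    ctrl.get_image(n)
    for l in("terminal_post","contact_pin","pin_stand","snap_cap","lens_can","petri_dish","blower"):
        for d in ctrl.cut_out(n,l)[:4]:
            m=d["pixels"];v,u=np.nonzero(m)
            print(n,l,round(d["score"],2),d["rect"],"cen",u.mean().round(1),v.mean().round(1),"onz0",onz(n,(u.mean(),v.mean()),0.02).round(3))
print(ctrl.get_state()["time"])
E
```

```text
proj tcp [[-21.04129472 379.20468433]] [[549.35486868 535.22365027]] base [[316.67994636 443.68708458]] [[575.36656473 263.8408217 ]]
side terminal_post 0.75 [299.8, 301.8, 51.4, 46.8] cen 325.9 323.7 onz0 [0.502 0.305 0.02 ]
side pin_stand 0.74 [374.6, 147.1, 25.3, 20.7] cen 388.5 155.9 onz0 [ 0.462 -0.272  0.02 ]
side snap_cap 0.8 [351.8, 147.6, 21.3, 26.2] cen 363.1 162.1 onz0 [ 0.526 -0.225  0.02 ]
side snap_cap 0.52 [328.7, 138.9, 15.0, 22.9] cen 335.8 148.5 onz0 [ 0.615 -0.269  0.02 ]
side lens_can 0.75 [387.1, 229.3, 18.6, 29.8] cen 395.2 242.1 onz0 [0.4   0.057 0.02 ]
side petri_dish 0.8 [268.4, 200.3, 36.4, 25.6] cen 287.2 210.4 onz0 [0.671 0.018 0.02 ]
side blower 0.95 [274.6, 131.5, 18.1, 42.4] cen 283.4 158.6 onz0 [ 0.746 -0.183  0.02 ]
top terminal_post 0.94 [174.9, 202.4, 34.8, 40.5] cen 192.4 221.1 onz0 [0.505 0.295 0.02 ]
top contact_pin 0.74 [374.0, 111.9, 20.4, 25.1] cen 384.8 123.6 onz0 [ 0.746 -0.168  0.02 ]
top contact_pin 0.48 [435.8, 236.7, 8.7, 2.0] cen 438.4 237.6 onz0 [ 0.466 -0.291  0.02 ]
top pin_stand 0.97 [420.7, 223.7, 28.8, 28.0] cen 434.3 237.9 onz0 [ 0.465 -0.281  0.02 ]
top snap_cap 0.6 [422.1, 224.5, 27.2, 28.3] cen 434.2 238.0 onz0 [ 0.465 -0.281  0.02 ]
top snap_cap 0.59 [390.3, 200.8, 24.2, 24.0] cen 401.7 212.0 onz0 [ 0.527 -0.204  0.02 ]
top snap_cap 0.49 [413.8, 167.5, 18.7, 17.8] cen 426.6 175.2 onz0 [ 0.617 -0.268  0.02 ]
top lens_can 0.66 [282.0, 256.2, 17.2, 15.2] cen 288.1 264.8 onz0 [0.402 0.068 0.02 ]
top petri_dish 0.81 [297.4, 134.5, 32.8, 36.9] cen 314.1 151.6 onz0 [0.675 0.006 0.02 ]
top blower 0.79 [376.7, 115.4, 19.5, 21.0] cen 384.8 123.6 onz0 [ 0.746 -0.168  0.02 ]
top blower 0.5 [295.0, 133.1, 36.9, 36.5] cen 314.1 151.5 onz0 [0.675 0.006 0.02 ]
0.9
```

```bash
python3 - <<'E'
from h import *
t=ctrl.get_image("top");s=ctrl.get_image("side")
def crop(im,c,h=30,k=10):
    u,v=c; return cv2.resize(im[v-h:v+h,u-h:u+h,::-1],None,fx=k,fy=k,interpolation=cv2.INTER_NEAREST)
a=np.hstack([crop(t,(418,205),50,4),crop(s,(365,155),50,4)])
b=np.hstack([crop(t,(192,221),25,8),crop(s,(326,323),25,8)])
cv2.imwrite("pics/c1.png",a);cv2.imwrite("pics/c2.png",b)
np.save("t0.npy",t);np.save("s0.npy",s)
# red caps
for n,im in(("top",t),("side",s)):
    h=cv2.cvtColor(im,cv2.COLOR_RGB2HSV)
    m=((h[...,0]<6)|(h[...,0]>174))&(h[...,1]>180)&(h[...,2]>110)
    k,l,st,ce=cv2.connectedComponentsWithStats(m.astype(np.uint8))
    for i in range(1,k):
        if st[i,4]>60: print(n,st[i],ce[i].round(1))
E
```

```text
top [329  95  10  13  62] [332.9 102.4]
top [420 166  18  18 239] [428.3 174.5]
top [391 200  25  24 460] [403.  211.4]
side [329 139  14  19 216] [335.6 147.9]
side [353 150  20  26 409] [362.3 161.9]
```

View pics/c1.png

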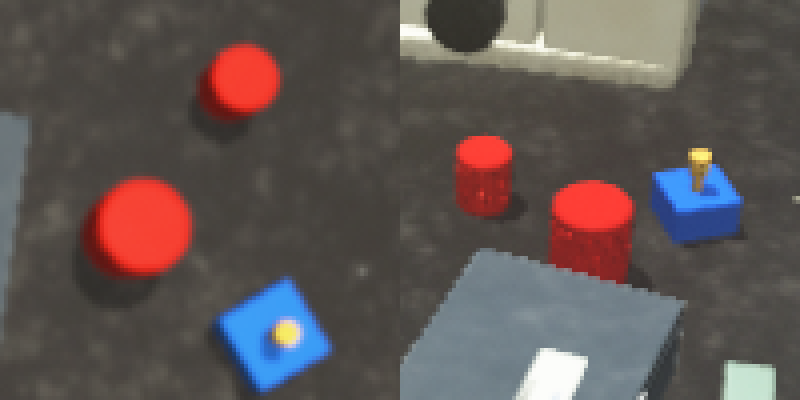

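View pics/c2.png

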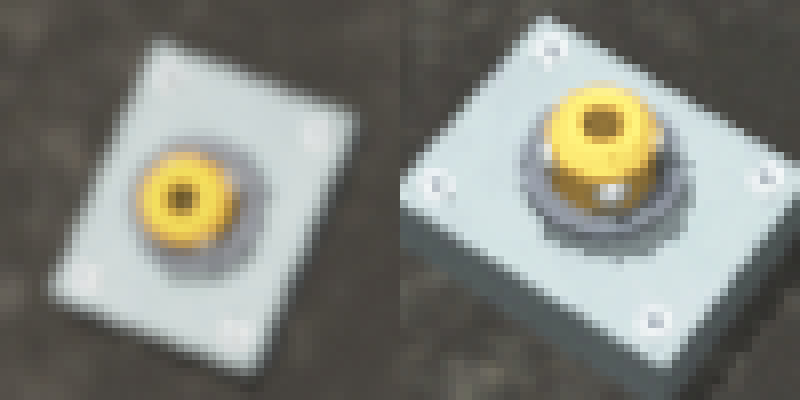

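```bash
python3 - <<'E'
from h import *
t=np.load("t0.npy");s=np.load("s0.npy")
def yel(im,c,h=12):
    u,v=c;p=im[v-h:v+h+1,u-h:u+h+1];hs=cv2.cvtColor(p,cv2.COLOR_RGB2HSV)
    m=(hs[...,0]>15)&(hs[...,0]<35)&(hs[...,1]>110)&(hs[...,2]>150)
    vv,uu=np.nonzero(m); w=np.ones(len(uu))
    return uu.mean()+u-h,vv.mean()+v-h,m.sum(),(uu.min()+u-h,uu.max()+u-h,vv.min()+v-h,vv.max()+v-h)
print("pin top",yel(t,(440,238)),"side",yel(s,(389,146),9))
print("stud top",yel(t,(190,221)),"side",yel(s,(326,315)))
def dark(im,c,h=3):
    u,v=c;p=im[v-h:v+h+1,u-h:u+h+1].astype(float).sum(2);w=np.clip(np.percentile(p,50)-p,0,None)
    V,U=np.mgrid[v-h:v+h+1,u-h:u+h+1];return (U*w).sum()/w.sum(),(V*w).sum()/w.sum()
b1=dark(t,(189,220));b2=dark(s,(325,313));print("bore",b1,b2,onz("top",b1,.045),onz("side",b2,.045),tri(b2,b1))
# cap: bright top disc in both
for n,im,c in(("top",t,(428,174)),("side",s,(336,148))):
    u,v=c;p=im[v-14:v+15,u-14:u+15]
    m=(p[...,0]>215)&(p[...,1]<90); vv,uu=np.nonzero(m);print(n,"captop",uu.mean()+u-14,vv.mean()+v-14,m.sum(),uu.min()+u-14,uu.max()+u-14,vv.min()+v-14,vv.max()+v-14)
    print(im[v,u-12:u+13,0])
E
```

```text
pin top (np.float64(438.63157894736844), np.float64(237.94736842105263), np.int64(19), (np.int64(436), np.int64(441), np.int64(236), np.int64(240))) side (np.float64(389.68), np.float64(144.04), np.int64(25), (np.int64(387), np.int64(392), np.int64(142), np.int64(147)))
stud top (np.float64(189.96774193548387), np.float64(220.79569892473117), np.int64(93), (np.int64(185), np.int64(195), np.int64(216), np.int64(226))) side (np.float64(325.83620689655174), np.float64(314.9396551724138), np.int64(116), (np.int64(320), np.int64(332), np.int64(309), np.int64(320)))
bore (np.float64(189.19442379182155), np.float64(220.3189591078067)) (np.float64(325.7850934948644), np.float64(312.9689228338162)) [0.50494353 0.29688963 0.045     ] [0.50416805 0.29785423 0.045     ] [0.50469886 0.29712946 0.04389439]
top captop 428.7708333333333 174.08333333333334 192 421 436 167 181
[ 75  78  87  98 144 219 245 247 247 247 247 247 247 247 247 247 247 247
 247 247 243 195 110  75  71]
side captop 335.69879518072287 142.5421686746988 83 330 342 139 146
[ 71  71  71  71  92 133 145 150 146 134 141 159 141 136 118 125 135 130
 110  69  75  74  74  74  75]
```

```bash
python3 - <<'E'
from h import *
t=np.load("t0.npy");s=np.load("s0.npy")
print("pin",onz("top",(438.6,237.95),.054),onz("side",(389.68,144.04),.050),tri((389.68,144.04),(438.6,237.95)))
for r in(0.0195,): pass
print("cap",onz("top",(428.5,174.1),.044),onz("side",(335.7,142.5),.044),tri((335.7,142.5),(428.5,174.1)))
for n,c in(("top",(438,238)),("side",(390,147))):
    im=np.load(n[0]+"0.npy");u,v=c;print(n);print(im[v-7:v+8,u-7:u+8,0]);print(im[v-7:v+8,u-7:u+8,2])
E
```

```text
pin [ 0.46380286 -0.28183724  0.054     ] [ 0.46386361 -0.28800142  0.05      ] [ 0.46363461 -0.28178128  0.05420856]
cap [ 0.61575566 -0.26612703  0.044     ] [ 0.61475977 -0.26443727  0.044     ] [ 0.61562096 -0.26652063  0.04257978]
top
[[ 61  62  62  62  61  62  60  59  60  59  60  60  63  68  69]
 [ 62  62  62  61  61  61  62  60  60  60  59  60  61  65  68]
 [ 61  63  61  62  61  60  62  65  66  65  63  59  60  63  67]
 [ 61  62  61  62  62  66  86 122 136 134 110  79  63  62  64]
 [ 61  61  61  61  65  88 146 213 230 227 197 135  84  63  61]
 [ 61  60  60  63  73 124 210 242 246 245 240 200 122  72  61]
 [ 60  60  59  63  80 149 234 246 247 247 245 229 153  81  61]
 [ 60  60  56  62  84 156 238 246 247 247 246 234 160  85  61]
 [ 60  59  51  56  80 141 224 244 246 246 245 222 140  77  61]
 [ 61  59  49  49  65 106 171 223 240 243 234 178 104  66  59]
 [ 60  59  50  44  50  67 103 148 189 204 175 119  74  61  59]
 [ 61  58  49  44  43  46  59  81 105 113  98  74  62  58  58]
 [ 61  58  50  44  42  41  48  58  64  64  62  61  60  58  58]
 [ 61  60  54  48  46  45  48  57  59  60
[... 2228 characters left out ...]
6  66]
 [ 67  68  65  64  75 101 118 131 125  94  62  67  68  67  67]
 [ 67  66  67  66  63  63  77  84  80  69  65  67  66  69  70]
 [ 64  69  71  84  96  60  66  55  69 174 237 145  65  69  70]
 [186 232 247 237 145  59  61  62  83 204 252 242 145  66  70]
 [250 252 253 250 195  58  57  53 140 240 253 252 238 101  69]
 [253 253 253 253 243 129  59  98 215 252 253 253 251 199  67]
 [253 253 253 253 247 114  59 140 241 253 253 253 253 245 147]
 [253 253 253 253 242  90  61 123 213 230 243 253 253 252 238]
 [253 253 253 253 245 106  92 136 185 196 208 243 253 253 250]
 [253 253 253 253 252 247 238 183 192 197 196 232 253 253 253]
 [253 253 253 253 253 253 252 250 250 250 250 251 253 253 253]]
```

```bash
cat >> h.py <<'E'
from scipy.spatial.transform import Rotation as Ro
def st():
    s=ctrl.get_state(); R=Ro.from_rotvec(s["tool_rot"]); M=R.as_matrix()
    return s,np.array(s["position"]),M
def go(p,yaw=None):
    """shift/turn for target TCP p, tool down, tool y at world angle yaw deg"""
    s,q,M=st()
    cur=np.degrees(np.arctan2(M[1,1],M[0,1]))
    if yaw is None: yaw=cur
    yaw=cur+((yaw-cur+90)%180-90) if not FULL else yaw
    a=np.radians(yaw);y=np.array([np.cos(a),np.sin(a),0]);z=np.array([0,0,-1.]);x=np.cross(y,z)
    T=np.c_[x,y,z]
    print("turn",Ro.from_matrix(M.T@T).as_rotvec().round(4),"shift",(M.T@(np.array(p)-q)).round(4),"yaw",round(cur,1),"->",round(yaw,1))
FULL=False
def show():
    s,q,M=st(); print("t",round(s["time"],2),"p",q.round(4),"yaw",np.degrees(np.arctan2(M[1,1],M[0,1])).round(2),"tilt",M[:2,2].round(4),"F",np.round(s["ft_force"],2),"w",round(s["grip_width"]*87,2),"q",np.round(s["joint_positions"],2))
E
python3 - <<'E'
import h
from h import *
show()
h.FULL=True
go((.505,.297,.2),30.5)
go((.505,.12,.18),10)
go((.464,-.282,.12),-39)
E
```

```text
t 1.0 p [0.2013 0.6181 0.2366] yaw 71.97 tilt [0.0001 0.0001] F [-0.91 -0.65  0.6 ] w 87.2 q [-1.24  0.32 -0.07  1.45  0.02  1.37 -0.06]
turn [ 1.000e-04 -0.000e+00  7.237e-01] shift [-0.3882 -0.2113  0.0366] yaw 72.0 -> 30.5
turn [ 1.0000e-04 -0.0000e+00  1.0815e+00] shift [-0.443  -0.3796  0.0566] yaw 72.0 -> 10
turn [ 1.0000e-04 -1.0000e-04  1.9367e+00] shift [-0.5285 -0.7745  0.1165] yaw 72.0 -> -39
```

Request:
{"name": "step_arm", "arguments": {
  "plan": [
    [[0,0,0.1],[-0.055,-0.03,0.005],0],
    [[0,0,0.2],[-0.11,-0.06,0.01],0],
    [[0,0,0.3],[-0.165,-0.09,0.015],0],
    [[0,0,0.4],[-0.22,-0.12,0.02],0],
    [[0,0,0.5],[-0.275,-0.15,0.025],0],
    [[0,0,0.6],[-0.33,-0.18,0.03],0],
    [[0,0,0.72],[-0.388,-0.211,0.036],0],
    [[0,0,0.85],[-0.41,-0.27,0.04],0],
    [[0,0,0.98],[-0.43,-0.325,0.05],0],
    [[0,0,1.08],[-0.443,-0.38,0.056],0]
  ]
}}

```text
time: 2.25
position: [0.505, 0.117, 0.1803]
tool_rot: [2.023, 2.403, 0.0]
ft_force: [1.5, 0.2, 0.2]
grip_width: 0.998
```

```bash
python3 - <<'E'
import h
from h import *
show()
h.FULL=True
go((.464,-.282,.11),-39)
E
```

```text
t 2.25 p [0.505  0.117  0.1803] yaw 9.82 tilt [ 0.0005 -0.0002] F [1.45 0.22 0.19] w 86.82 q [-0.67  0.07  0.41  1.86 -0.03  1.21 -0.08]
turn [5.00e-04 1.00e-04 8.52e-01] shift [-0.3862 -0.1085  0.0704] yaw 9.8 -> -39
```

Request:
{"name": "step_arm", "arguments": {
  "plan": [
    [[0,0,0.12],[-0.055,-0.015,0.005],0],
    [[0,0,0.24],[-0.11,-0.03,0.01],0],
    [[0,0,0.36],[-0.165,-0.045,0.015],0],
    [[0,0,0.48],[-0.22,-0.06,0.02],0],
    [[0,0,0.6],[-0.275,-0.077,0.03],0],
    [[0,0,0.72],[-0.33,-0.092,0.04],0],
    [[0,0,0.852],[-0.386,-0.1085,0.05],0],
    [[0,0,0.852],[-0.386,-0.1085,0.06],0],
    [[0,0,0.852],[-0.386,-0.1085,0.07],0],
    [[0,0,0.852],[-0.386,-0.1085,0.07],0]
  ]
}}

```text
time: 3.5
position: [0.4657, -0.2773, 0.1096]
tool_rot: [-2.828, -1.362, 0.001]
ft_force: [-0.1, -0.3, -0.4]
grip_width: 1.001
```

```bash
python3 - <<'E'
import h
from h import *
show()
h.FULL=True
go((.464,-.282,.057),-39)
for n in("side","top"):
    im=ctrl.get_image(n); c=proj(n,[.464,-.282,.07])[0].astype(int)
    cr=im[max(0,c[1]-50):c[1]+50,c[0]-50:c[0]+50,::-1]
    cv2.imwrite(f"pics/a_{n}.png",cv2.resize(cr,None,fx=5,fy=5,interpolation=cv2.INTER_CUBIC)); print(c)
E
```

```text
t 3.5 p [ 0.4657 -0.2773  0.1096] yaw -38.56 tilt [-0.0015  0.0016] F [-0.11 -0.27 -0.4 ] w 87.07 q [-0.21  0.24  0.79  1.89 -0.19  1.08 -0.02]
turn [-0.0022 -0.0003  0.0077] shift [-0.0047  0.0017  0.0526] yaw -38.6 -> -39
[390 139]
[440 237]
```

View pics/a_side.png

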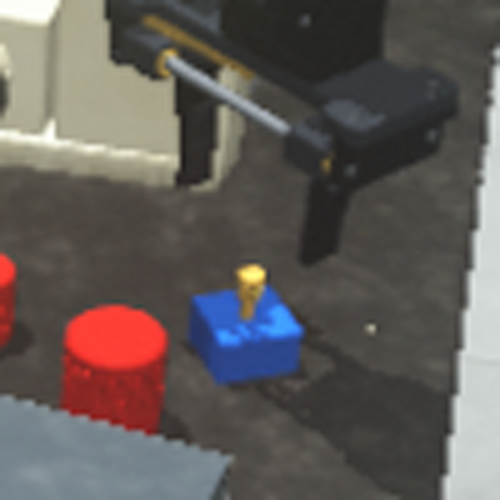

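View pics/a_top.png

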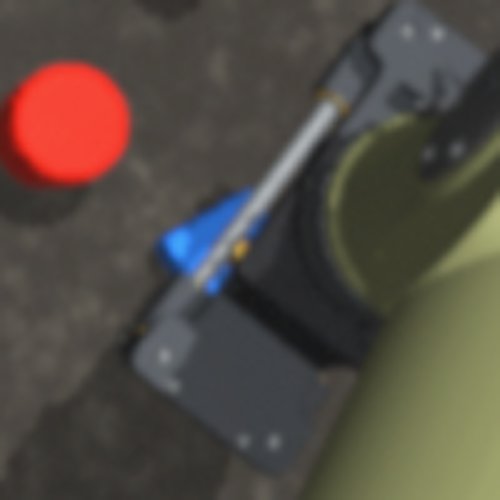

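Request:
{"name": "step_arm", "arguments": {
  "plan": [
    [[-0.002,0,0.008],[-0.005,0.0015,0.0],0],
    [[-0.002,0,0.008],[-0.005,0.0015,0.015],50],
    [[-0.002,0,0.008],[-0.005,0.0015,0.03],100],
    [[-0.002,0,0.008],[-0.005,0.0015,0.04],150],
    [[-0.002,0,0.008],[-0.005,0.0015,0.05],160],
    [[-0.002,0,0.008],[-0.005,0.0015,0.053],160],
    [[-0.002,0,0.008],[-0.005,0.0015,0.053],160],
    [[-0.002,0,0.008],[-0.005,0.0015,0.053],160],
    [[-0.002,0,0.008],[-0.005,0.0015,0.053],160],
    [[-0.002,0,0.008],[-0.005,0.0015,0.053],160]
  ]
}}

```text
time: 4.85
position: [0.4639, -0.2843, 0.0578]
tool_rot: [2.836, 1.347, 0.002]
ft_force: [0.1, 0.3, -0.5]
grip_width: 0.375
```

```bash
python3 - <<'E'
import h
from h import *
show()
h.FULL=True
go((.464,-.282,.057),-39)
for n in("side",):
    im=ctrl.get_image(n); c=proj(n,[.464,-.282,.07])[0].astype(int)
    cr=im[max(0,c[1]-25):c[1]+25,c[0]-25:c[0]+25,::-1]
    cv2.imwrite(f"pics/b_{n}.png",cv2.resize(cr,None,fx=10,fy=10,interpolation=cv2.INTER_CUBIC)); print(c)
show()
E
```

```text
t 4.85 p [ 0.4639 -0.2843  0.0578] yaw -39.18 tilt [ 0.0022 -0.0012] F [ 0.09  0.27 -0.54] w 32.6 q [-0.16  0.32  0.76  1.94 -0.27  0.98  0.04]
turn [ 0.0025 -0.0004 -0.0032] shift [ 0.0018 -0.0014  0.0008] yaw -39.2 -> -39
[390 139]
t 4.9 p [ 0.4638 -0.2843  0.0577] yaw -39.19 tilt [ 0.002  -0.0012] F [-0.39  0.93  0.77] w 32.15 q [-0.16  0.32  0.76  1.94 -0.27  0.98  0.04]
```

View pics/b_side.png

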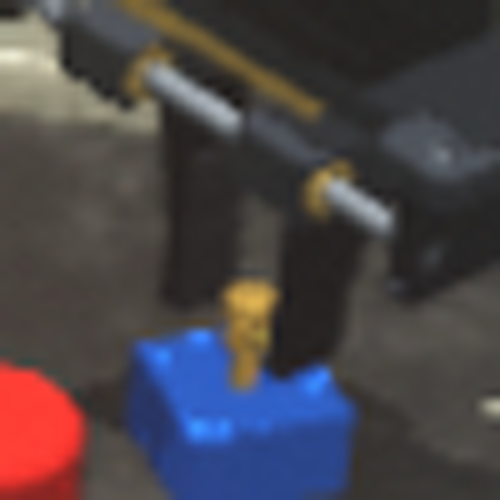

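Request:
{"name": "step_arm", "arguments": {
  "plan": [
    [[0.0025,0,-0.003],[0.0018,-0.0014,0.001],160],
    [[0.0025,0,-0.003],[0.0018,-0.0014,0.001],180],
    [[0.0025,0,-0.003],[0.0018,-0.0014,0.001],200],
    [[0.0025,0,-0.003],[0.0018,-0.0014,0.001],220],
    [[0.0025,0,-0.003],[0.0018,-0.0014,0.001],230],
    [[0.0025,0,-0.003],[0.0018,-0.0014,0.001],240],
    [[0.0025,0,-0.003],[0.0018,-0.0014,0.001],255],
    [[0.0025,0,-0.003],[0.0018,-0.0014,0.001],255],
    [[0.0025,0,-0.003],[0.0018,-0.0014,0.001],255],
    [[0.0025,0,-0.003],[0.0018,-0.0014,0.001],255]
  ],
  "squeeze": 8
}}

```text
time: 6.15
position: [0.4638, -0.282, 0.0566]
tool_rot: [-2.835, -1.352, 0.0]
ft_force: [-0.3, -0.3, -0.2]
grip_width: 0.159
```

```bash
python3 - <<'E'
import h
from h import *
show()
s,q,M=st();print("F tool",M.T@s["ft_force"],"T",s["torque"])
E
```

```text
t 6.15 p [ 0.4638 -0.282   0.0566] yaw -39.02 tilt [-0.0002  0.0003] F [-0.28 -0.33 -0.23] w 13.82 q [-0.16  0.32  0.76  1.94 -0.27  0.98  0.04]
F tool [-0.4343889  -0.01472605  0.23262736] T [-0.08834051  0.07908232  0.03931093]
```

Request:
{"name": "step_arm", "arguments": {
  "plan": [
    [[0,0,0],[0,0,0],255],
    [[0,0,0],[0,0,0],255],
    [[0,0,0],[0,0,-0.01],255],
    [[0,0,0],[0,0,-0.02],255],
    [[0,0,0],[0,0,-0.035],255],
    [[0,0,0],[0,0,-0.055],255],
    [[0,0,0],[0,0,-0.08],255],
    [[0,0,0],[0,0,-0.105],255],
    [[0,0,0],[0,0,-0.12],255],
    [[0,0,0],[0,0,-0.12],255]
  ],
  "squeeze": 20
}}

```text
time: 7.4
position: [0.4645, -0.2824, 0.178]
tool_rot: [2.835, 1.352, 0.003]
ft_force: [0.4, -0.5, -1.1]
grip_width: 0.151
```

```bash
python3 - <<'E'
import h
from h import *
show()
h.FULL=True
go((.505,.117,.18),9.8)
go((.5047,.2971,.13),30.5)
E
```

```text
t 7.4 p [ 0.4645 -0.2824  0.178 ] yaw -39.01 tilt [ 0.0024 -0.0001] F [ 0.39 -0.5  -1.11] w 13.18 q [-0.24  0.16  0.81  1.82 -0.12  1.21 -0.07]
turn [ 2.400e-03 -5.000e-04 -8.519e-01] shift [ 0.3358 -0.2199 -0.002 ] yaw -39.0 -> 9.8
turn [ 2.6000e-03 -1.0000e-04 -1.2132e+00] shift [ 0.4755 -0.3336  0.048 ] yaw -39.0 -> 30.5
```

Request:
{"name": "step_arm", "arguments": {
  "plan": [
    [[0,0,-0.12],[0.047,-0.033,0],255],
    [[0,0,-0.24],[0.095,-0.067,0],255],
    [[0,0,-0.36],[0.143,-0.1,0],255],
    [[0,0,-0.48],[0.19,-0.133,0],255],
    [[0,0,-0.6],[0.238,-0.167,0],255],
    [[0,0,-0.72],[0.285,-0.2,0],255],
    [[0,0,-0.84],[0.333,-0.233,0],255],
    [[0,0,-0.96],[0.38,-0.267,0],255],
    [[0,0,-1.09],[0.428,-0.3,0],255],
    [[0.002,0,-1.213],[0.4755,-0.3336,0.005],255]
  ]
}}

```text
time: 8.65
position: [0.5036, 0.2991, 0.1708]
tool_rot: [-1.553, -2.728, 0.002]
ft_force: [1.4, -1.3, -0.5]
grip_width: 0.152
```

```bash
python3 - <<'E'
import h
from h import *
show()
h.FULL=True
go((.5047,.2971,.112),30.5)
E
```

```text
t 8.65 p [0.5036 0.2991 0.1708] yaw 30.71 tilt [-0.0031 -0.    ] F [ 1.43 -1.29 -0.5 ] w 13.22 q [-0.83  0.23  0.28  1.71 -0.07  1.21  0.01]
turn [-0.0026 -0.0015  0.0037] shift [-0.0024  0.0001  0.0588] yaw 30.7 -> 30.5
```

Request:
{"name": "step_arm", "arguments": {
  "plan": [
    [[-0.003,-0.001,0.004],[-0.0015,-0.0005,0.01],255],
    [[-0.003,-0.001,0.004],[-0.0015,-0.0005,0.03],255],
    [[-0.003,-0.001,0.004],[-0.0015,-0.0005,0.045],255],
    [[-0.003,-0.001,0.004],[-0.0015,-0.0005,0.055],255],
    [[-0.003,-0.001,0.004],[-0.0015,-0.0005,0.063],255],
    [[-0.003,-0.001,0.004],[-0.0015,-0.0005,0.067],255],
    [[-0.003,-0.001,0.004],[-0.0015,-0.0005,0.067],255],
    [[-0.003,-0.001,0.004],[-0.0015,-0.0005,0.067],255],
    [[-0.003,-0.001,0.004],[-0.0015,-0.0005,0.067],255],
    [[-0.003,-0.001,0.004],[-0.0015,-0.0005,0.067],255]
  ]
}}

```text
time: 9.9
position: [0.5042, 0.296, 0.105]
tool_rot: [1.565, 2.724, 0.003]
ft_force: [0.5, -0.2, -0.5]
grip_width: 0.151
```

```bash
python3 - <<'E'
import h
from h import *
show()
h.FULL=True
go((.5047,.2971,.100),30.5)
for n in("side","top"):
    im=ctrl.get_image(n); np.save(n+"1.npy",im); c=proj(n,[.5047,.2971,.06])[0].astype(int)
    cr=im[c[1]-30:c[1]+30,c[0]-30:c[0]+30,::-1]
    cv2.imwrite(f"pics/d_{n}.png",cv2.resize(cr,None,fx=9,fy=9,interpolation=cv2.INTER_CUBIC)); print(c)
E
```

```text
t 9.9 p [0.5042 0.296  0.105 ] yaw 30.25 tilt [0.0012 0.0015] F [ 0.45 -0.22 -0.53] w 13.13 q [-0.82  0.28  0.28  1.78 -0.09  1.08  0.02]
turn [ 0.0018 -0.0006 -0.0043] shift [0.0007 0.0009 0.005 ] yaw 30.3 -> 30.5
[325 307]
[187 219]
```

View pics/d_side.png

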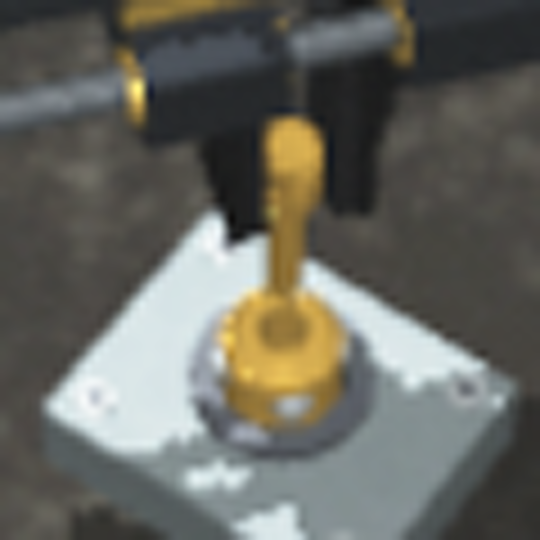

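View pics/d_top.png

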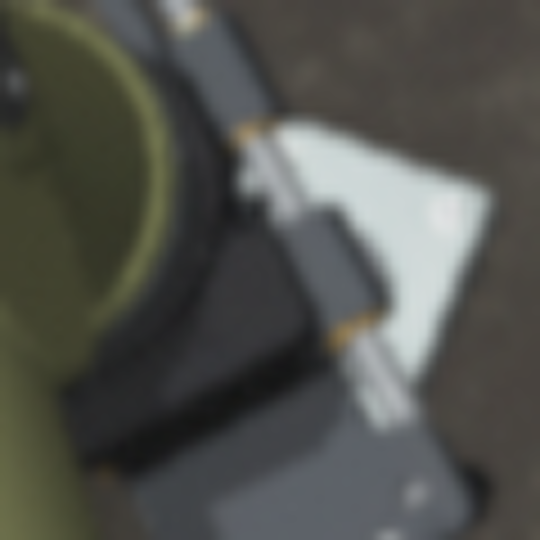

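```bash
python3 - <<'E'
from h import *
off=np.array([325-30,307-30])
for z in(.046,.0544,.0884,.1044): print(z,((proj("side",[.5047,.2971,z])[0]-off+.5)*9).round(1),((proj("side",[.5042,.296,z])[0]-off+.5)*9).round(1))
im=np.load("side1.npy")
print(im[304:318,318:336,0])
E
```

```text
0.046 [280.1 322. ] [283.6 318.2]
0.0544 [280.6 298.6] [284.2 294.9]
0.0884 [283. 201.] [286.7 197.2]
0.1044 [284.2 153.2] [287.9 149.4]
[[241 205 139 179 199 200 169 131 142 142 121  73  72  74  74  72  76  78]
 [219 241 213 211 219 209 170 131 142 140 128  95  70  73  73  73  73  72]
 [212 228 219 217 217 210 171 132 142 143 162 188 146  91  73  74  72  72]
 [214 214 215 217 218 211 173 132 141 141 169 217 206 179 116  72  76  74]
 [214 215 217 217 218 214 182 133 141 143 175 220 220 212 191 147  93  71]
 [215 215 217 223 235 232 178 155 141 169 208 201 226 219 217 207 189 146]
 [217 217 223 225 206 224 205 198 176 170 216 204 199 200 219 219 217 207]
 [211 197 198 191 199 208 189 169 161 160 194 209 197 177 196 210 217 218]
 [189 197 226 186 210 190 151 149 151 150 159 191 209 186 174 180 205 216]
 [173 192 200 193 211 182 138 149 152 148 146 182 211 193 176 166 180 211]
 [171 221 239 197 211 194 145 149 151 147 152 193 212 198 187 158 118 167]
 [169 204 219 200 209 208 178 161 166 172 181 210 211 202 192 159  97 124]
 [187 222 178 203 211 212 207 203 204 205 208 214 211 201 181 142  96 116]
 [170 207 169 206 213 214 216 222 227 222 215 214 212 196 146 103  92 103]]
```

Request:
{"name": "step_arm", "arguments": {
  "plan": [
    [[0.002,0,-0.004],[0.0007,0.0009,0.003],255],
    [[0.002,0,-0.004],[0.0007,0.0009,0.005],255],
    [[0.002,0,-0.004],[0.0007,0.0009,0.008],255],
    [[0.002,0,-0.004],[0.0007,0.0009,0.01],255],
    [[0.002,0,-0.004],[0.0007,0.0009,0.011],255],
    [[0.002,0,-0.004],[0.0007,0.0009,0.012],255],
    [[0.002,0,-0.004],[0.0007,0.0009,0.013],255],
    [[0.002,0,-0.004],[0.0007,0.0009,0.0135],255],
    [[0.002,0,-0.004],[0.0007,0.0009,0.0135],255],
    [[0.002,0,-0.004],[0.0007,0.0009,0.0135],255]
  ]
}}

```text
time: 11.25
position: [0.5046, 0.297, 0.0913]
tool_rot: [-1.559, -2.727, 0.0]
ft_force: [0.3, -0.1, -1.2]
grip_width: 0.153
```

```bash
python3 - <<'E'
import h
from h import *
show()
h.FULL=True
s,q,M=st();print("Ftool",(M.T@s["ft_force"]).round(2))
go((.5047,.2971,.08),30.5)
for n in("side",):
    im=ctrl.get_image(n); c=proj(n,[.5047,.2971,.06])[0].astype(int)
    cr=im[c[1]-30:c[1]+30,c[0]-30:c[0]+30,::-1]
    cv2.imwrite(f"pics/e_{n}.png",cv2.resize(cr,None,fx=9,fy=9,interpolation=cv2.INTER_CUBIC))
E
```

```text
t 11.25 p [0.5046 0.297  0.0913] yaw 30.48 tilt [-0.0008  0.0002] F [ 0.31 -0.06 -1.19] w 13.28 q [-0.81  0.3   0.28  1.79 -0.09  1.06  0.03]
Ftool [-0.21  0.24  1.19]
turn [-0.0006 -0.0006 -0.0003] shift [0.     0.0002 0.0113] yaw 30.5 -> 30.5
```

View pics/e_side.png

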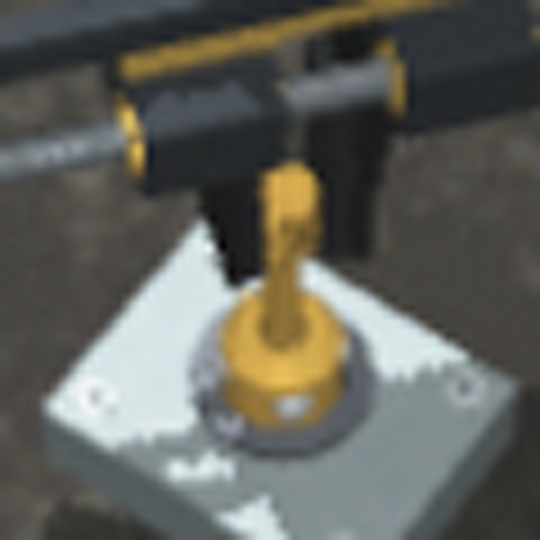

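Request:
{"name": "step_arm", "arguments": {
  "plan": [
    [[0,0,0],[0,0,0.004],255],
    [[0,0,0],[0,0,0.008],255],
    [[0,0,0],[0,0,0.012],255],
    [[0,0,0],[0,0,0.016],255],
    [[0,0,0],[0,0,0.019],255],
    [[0,0,0],[0,0,0.022],255],
    [[0,0,0],[0,0,0.024],255],
    [[0,0,0],[0,0,0.026],255],
    [[0,0,0],[0,0,0.0275],255],
    [[0,0,0],[0,0,0.0275],255]
  ]
}}

```text
time: 12.55
position: [0.5045, 0.2971, 0.0636]
tool_rot: [-1.559, -2.727, 0.0]
ft_force: [-0.1, 2.3, -0.6]
grip_width: 0.149
```

```bash
python3 - <<'E'
from h import *
show()
s,q,M=st();print("Ftool",(M.T@s["ft_force"]).round(2),s["torque"])
E
```

```text
t 12.55 p [0.5045 0.2971 0.0636] yaw 30.49 tilt [-0.0009  0.0002] F [-0.11  2.26 -0.56] w 12.93 q [-0.81  0.33  0.27  1.81 -0.11  1.01  0.04]
Ftool [2.   1.05 0.56] [ 0.20143254 -0.01230144  0.00624632]
```

Request:
{"name": "step_arm", "arguments": {
  "plan": [
    [[0,0,0],[0.0004,0.0002,0],255],
    [[0,0,0],[0.0004,0.0002,0.0005],255],
    [[0,0,0],[0.0004,0.0002,0.001],255],
    [[0,0,0],[0.0004,0.0002,0.0013],255],
    [[0,0,0],[0.0004,0.0002,0.0013],255],
    [[0,0,0],[0.0004,0.0002,0.0008],225],
    [[0,0,0],[0.0004,0.0002,0],180],
    [[0,0,0],[0.0004,0.0002,0],150],
    [[0,0,0],[0.0004,0.0002,0],120],
    [[0,0,0],[0.0004,0.0002,0],120]
  ]
}}

```text
time: 13.8
position: [0.5045, 0.2974, 0.0637]
tool_rot: [-1.559, -2.727, 0.0]
ft_force: [-0.2, -0.1, 0.1]
grip_width: 0.49
```

```bash
python3 - <<'E'
import h
from h import *
show()
h.FULL=True
for n in("side",):
    im=ctrl.get_image(n); c=proj(n,[.5047,.2971,.06])[0].astype(int)
    cr=im[c[1]-30:c[1]+30,c[0]-30:c[0]+30,::-1]
    cv2.imwrite(f"pics/f_{n}.png",cv2.resize(cr,None,fx=9,fy=9,interpolation=cv2.INTER_CUBIC))
off=np.array([325-30,307-30])
for z in(.046,.062): print(z,((proj("side",[.5047,.2971,z])[0]-off+.5)*9).round(1))
E
```

```text
t 13.8 p [0.5045 0.2974 0.0637] yaw 30.49 tilt [-0.0008  0.0001] F [-0.18 -0.07  0.14] w 42.61 q [-0.81  0.33  0.27  1.81 -0.11  1.01  0.04]
0.046 [280.1 322. ]
0.062 [281.1 277.3]
```

View pics/f_side.png

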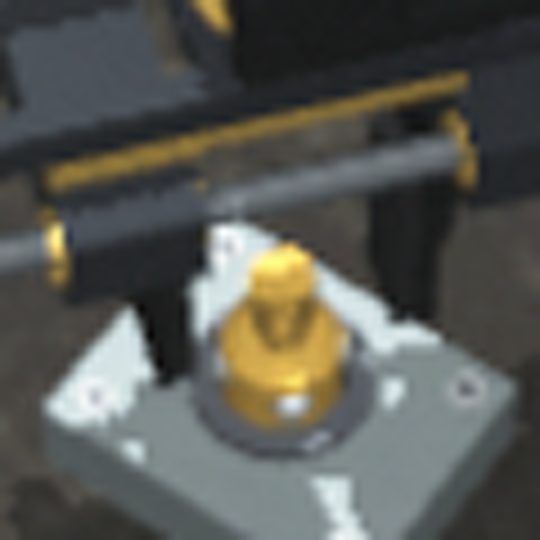

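Request:
{"name": "step_arm", "arguments": {
  "plan": [
    [[0,0,0],[0,0,-0.01],100],
    [[0,0,0],[0,0,-0.025],100],
    [[0,0,0],[0,0,-0.035],100],
    [[0,0,0],[0,0,-0.035],255],
    [[0,0,0],[0,0,-0.035],255],
    [[0,0,0],[0,0,-0.035],255],
    [[0,0,0],[0,0,-0.035],255],
    [[0,0,0],[0,0,-0.03],255],
    [[0,0,0],[0,0,-0.025],255],
    [[0,0,0],[0,0,-0.02],255]
  ]
}}

```text
time: 15.1
position: [0.5044, 0.2973, 0.0831]
tool_rot: [-1.559, -2.727, 0.001]
ft_force: [0.8, -0.5, -0.5]
grip_width: 0.008
```

```bash
python3 - <<'E'
import h
from h import *
show()
for n in("side",):
    im=ctrl.get_image(n); c=proj(n,[.5047,.2971,.06])[0].astype(int)
    cr=im[c[1]-30:c[1]+30,c[0]-30:c[0]+30,::-1]
    cv2.imwrite(f"pics/g_{n}.png",cv2.resize(cr,None,fx=9,fy=9,interpolation=cv2.INTER_CUBIC))
E
```

```text
t 15.1 p [0.5044 0.2973 0.0831] yaw 30.49 tilt [-0.0012 -0.0002] F [ 0.82 -0.47 -0.5 ] w 0.71 q [-0.81  0.31  0.28  1.8  -0.1   1.05  0.03]
```

View pics/g_side.png

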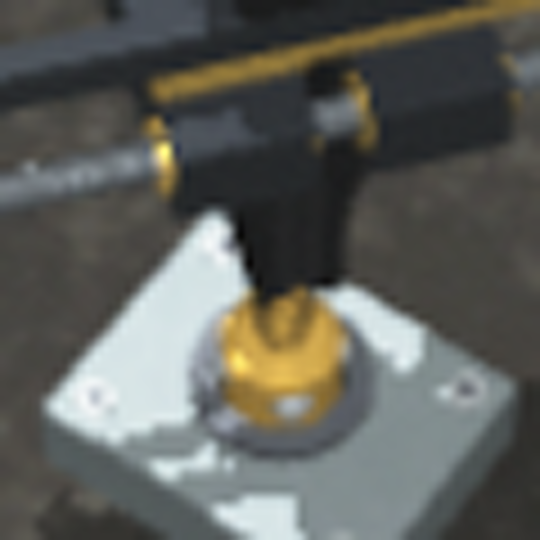

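Request:
{"name": "step_arm", "arguments": {
  "plan": [
    [[0,0,0],[0,0,0.001],255],
    [[0,0,0],[0,0,0.002],255],
    [[0,0,0],[0,0,0.003],255],
    [[0,0,0],[0,0,0.004],255],
    [[0,0,0],[0,0,0.005],255],
    [[0,0,0],[0,0,0.006],255],
    [[0,0,0],[0,0,0.007],255],
    [[0,0,0],[0,0,0.0075],255],
    [[0,0,0],[0,0,0.0075],255],
    [[0,0,0],[0,0,0.0075],255]
  ]
}}

```text
time: 16.4
position: [0.5046, 0.2974, 0.0764]
tool_rot: [-1.559, -2.727, 0.0]
ft_force: [-1.4, -0.8, 2.9]
grip_width: 0.006
```

```bash
python3 - <<'E'
import h
from h import *
show()
for n in("side",):
    im=ctrl.get_image(n); c=proj(n,[.5047,.2971,.06])[0].astype(int)
    cr=im[c[1]-30:c[1]+30,c[0]-30:c[0]+30,::-1]
    cv2.imwrite(f"pics/i_{n}.png",cv2.resize(cr,None,fx=9,fy=9,interpolation=cv2.INTER_CUBIC))
E
```

```text
t 16.4 p [0.5046 0.2974 0.0764] yaw 30.48 tilt [-0.0008  0.0002] F [-1.37 -0.82  2.92] w 0.49 q [-0.81  0.32  0.27  1.8  -0.1   1.03  0.03]
```

View pics/i_side.png

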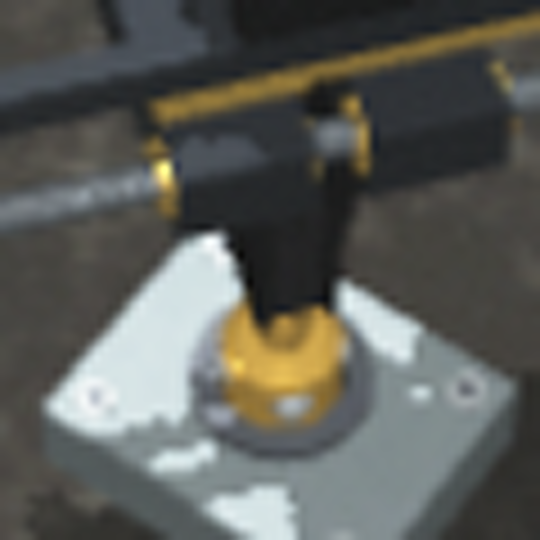

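Request:
{"name": "step_arm", "arguments": {
  "plan": [
    [[0,0,0],[0,0,0.0005],255],
    [[0,0,0],[0,0,0.001],255],
    [[0,0,0],[0,0,0.0015],255],
    [[0,0,0],[0,0,0.002],255],
    [[0,0,0],[0,0,0.002],255],
    [[0,0,0],[0,0,0.002],255],
    [[0,0,0],[0,0,0.002],255],
    [[0,0,0],[0,0,0.002],255],
    [[0,0,0],[0,0,0.002],255],
    [[0,0,0],[0,0,0.002],255]
  ]
}}

```text
time: 17.7
position: [0.5048, 0.2976, 0.0762]
tool_rot: [-1.559, -2.726, -0.001]
ft_force: [-4.2, -2.1, 12.7]
grip_width: 0.003
```

```bash
python3 - <<'E'
from h import *
show()
E
```

```text
t 17.7 p [0.5048 0.2976 0.0762] yaw 30.48 tilt [-0.0005  0.001 ] F [-4.2  -2.07 12.74] w 0.22 q [-0.81  0.32  0.27  1.8  -0.1   1.03  0.03]
```

Request:
{"name": "step_arm", "arguments": {
  "plan": [
    [[0,0,0],[0,0,-0.01],255],
    [[0,0,0],[0,0,-0.03],255],
    [[0,0,0],[0,0,-0.06],200],
    [[0,0,0],[0,0,-0.09],150],
    [[0,0,0],[0,0,-0.1],100],
    [[0,0,0.1],[-0.03,-0.04,-0.1],60],
    [[0,0,0.2],[-0.06,-0.08,-0.1],60],
    [[0,0,0.3],[-0.09,-0.12,-0.1],60],
    [[0,0,0.4],[-0.12,-0.15,-0.1],60],
    [[0,0,0.4],[-0.12,-0.15,-0.1],60]
  ]
}}

```text
time: 18.95
position: [0.4353, 0.1148, 0.1735]
tool_rot: [-2.075, -2.356, 0.002]
ft_force: [0.7, 0.3, -0.6]
grip_width: 0.748
```

```bash
python3 - <<'E'
import h
from h import *
show()
for n in("side","top"):
    im=ctrl.get_image(n); c=proj(n,[.5047,.2971,.06])[0].astype(int)
    cr=im[c[1]-30:c[1]+30,c[0]-30:c[0]+30,::-1]
    cv2.imwrite(f"pics/j_{n}.png",cv2.resize(cr,None,fx=9,fy=9,interpolation=cv2.INTER_CUBIC))
    print(proj(n,[[.5047,.2971,.062],[.5047,.2971,.068]])*9-(c-30-.5)*9)
h.FULL=True
go((.50,.05,.16),0)
for y in(-70,110):go((.6155,-.2663,.11),y)
E
```

```text
t 18.95 p [0.4353 0.1148 0.1735] yaw 7.26 tilt [-0.0021  0.0001] F [ 0.67  0.25 -0.61] w 65.07 q [-0.73 -0.08  0.4   2.02  0.03  1.2  -0.22]
[[281.14795574 277.27108083]
 [281.56591276 260.21722851]]
[[276.64849753 282.16303044]
 [270.61320791 280.30695193]]
turn [-0.0011 -0.0008  0.1322] shift [-0.076   0.0545  0.0137] yaw 7.6 -> 0
turn [-0.0014 -0.      1.3539] shift [-0.4048  0.1273  0.0634] yaw 7.6 -> -70
turn [ 0.0000e+00 -1.5000e-03 -1.7877e+00] shift [-0.4048  0.1273  0.0634] yaw 7.6 -> 110
```

View pics/j_side.png

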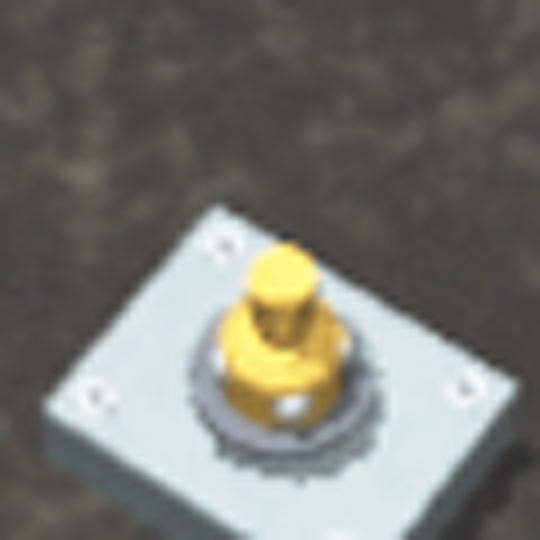

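```bash
python3 - <<'E'
from h import *
a=np.linspace(0,2*np.pi,60)
S=16
im=ctrl.get_image("side");u0,v0=305,290
out=[]
for dz in(0,.003):
    big=cv2.resize(im[v0:v0+45,u0:u0+40,::-1],None,fx=S//2*1.25,fy=S//2*1.25,interpolation=cv2.INTER_CUBIC);k=10
    # stud outline aligned check
    for z,r,c in((.046,.009,(255,0,0)),(.042,.013,(255,0,0)),(.046+dz,.007,(0,255,0)),(.062+dz,.007,(0,255,0)),(.029,.02,(255,0,255)),(.02,.0,(0,0,0))):
        P=np.c_[.5047+r*np.cos(a),.2971+r*np.sin(a),0*a+z]
        p=((proj("side",P)-[u0-.5,v0-.5])*k).astype(np.int32);cv2.polylines(big,[p],True,c,1)
    out.append(big)
cv2.imwrite("pics/k.png",np.hstack(out))
E
```

```text
(no output)
```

View pics/k.png

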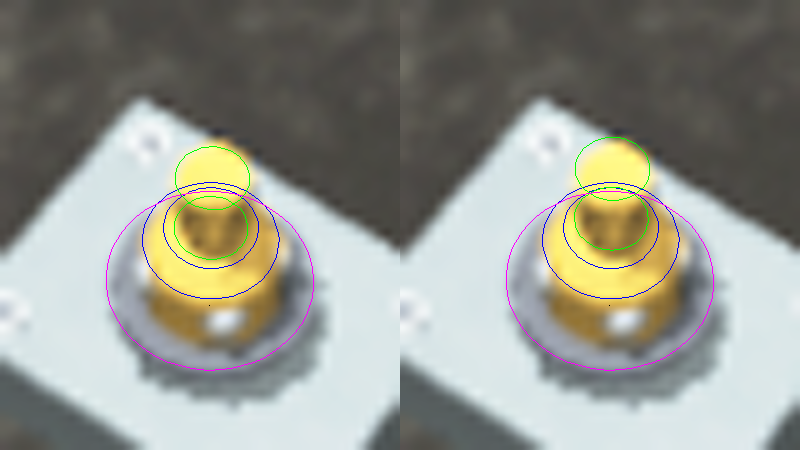

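Request:
{"name": "step_arm", "arguments": {
  "plan": [
    [[0,0,0.15],[-0.05,0.016,0],60],
    [[0,0,0.3],[-0.1,0.032,0],60],
    [[0,0,0.45],[-0.15,0.048,0],60],
    [[0,0,0.6],[-0.2,0.064,0],60],
    [[0,0,0.75],[-0.25,0.08,0],60],
    [[0,0,0.9],[-0.3,0.095,0],60],
    [[0,0,1.05],[-0.35,0.11,0.005],60],
    [[0,0,1.2],[-0.4,0.127,0.02],60],
    [[0,0,1.354],[-0.4048,0.1273,0.04],60],
    [[0,0,1.354],[-0.4048,0.1273,0.05],60]
  ]
}}

```text
time: 20.35
position: [0.6158, -0.2658, 0.1213]
tool_rot: [-3.092, -0.549, 0.007]
ft_force: [-0.7, 1.1, 0.0]
grip_width: 0.767
```

```bash
python3 - <<'E'
import h
from h import *
show()
h.FULL=True
for n in("side","top"):
    im=ctrl.get_image(n); c=proj(n,[.6155,-.2663,.05])[0].astype(int)
    cr=im[c[1]-35:c[1]+35,c[0]-35:c[0]+35,::-1]
    cv2.imwrite(f"pics/l_{n}.png",cv2.resize(cr,None,fx=6,fy=6,interpolation=cv2.INTER_CUBIC))
go((.6155,-.2663,.10),-70)
a=cv2.imread("pics/l_side.png");b=cv2.imread("pics/l_top.png");cv2.imwrite("pics/l.png",np.hstack([a,b])[:, :800])
E
```

```text
t 20.35 p [ 0.6158 -0.2658  0.1213] yaw -69.85 tilt [-0.0043  0.    ] F [-0.72  1.09  0.04] w 66.77 q [-0.21  0.54  0.79  1.55 -0.4   1.22 -0.57]
turn [-0.0026  0.0028  0.0056] shift [-0.0011  0.0019  0.0221] yaw -69.7 -> -70
```

View pics/l.png

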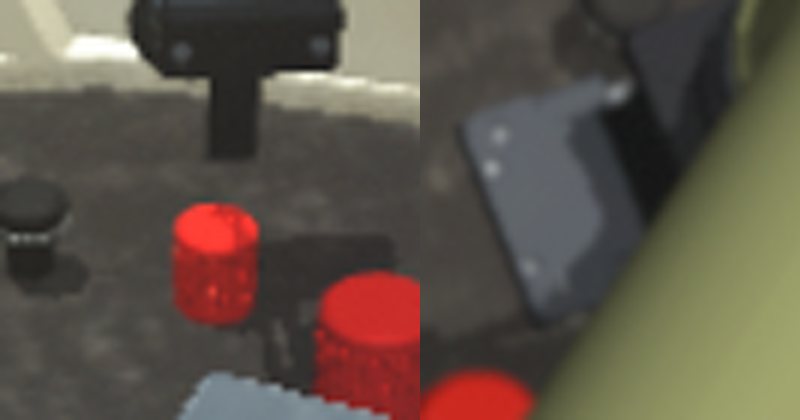

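Request:
{"name": "step_arm", "arguments": {
  "plan": [
    [[-0.003,0.003,0.005],[0,0.001,0.01],60],
    [[-0.003,0.003,0.005],[0,0.001,0.03],60],
    [[-0.003,0.003,0.005],[0,0.001,0.05],60],
    [[-0.003,0.003,0.005],[0,0.001,0.065],60],
    [[-0.003,0.003,0.005],[0,0.001,0.08],60],
    [[-0.003,0.003,0.005],[0,0.001,0.088],60],
    [[-0.003,0.003,0.005],[0,0.001,0.094],60],
    [[-0.003,0.003,0.005],[0,0.001,0.094],60],
    [[-0.003,0.003,0.005],[0,0.001,0.094],60],
    [[-0.003,0.003,0.005],[0,0.001,0.094],60]
  ]
}}

```text
time: 21.7
position: [0.6163, -0.2677, 0.0306]
tool_rot: [3.093, 0.537, 0.006]
ft_force: [-0.2, -0.2, 0.9]
grip_width: 0.766
```

```bash
python3 - <<'E'
import h
from h import *
show()
h.FULL=True
for n in("side",):
    im=ctrl.get_image(n); c=proj(n,[.6155,-.2663,.05])[0].astype(int)
    cr=im[c[1]-30:c[1]+30,c[0]-30:c[0]+30,::-1]
    cv2.imwrite(f"pics/m_{n}.png",cv2.resize(cr,None,fx=8,fy=8,interpolation=cv2.INTER_CUBIC))
go((.6155,-.2663,.027),-70)
E
```

```text
t 21.7 p [ 0.6163 -0.2677  0.0306] yaw -70.3 tilt [ 0.004  -0.0018] F [-0.22 -0.16  0.86] w 66.66 q [-0.17  0.63  0.74  1.62 -0.47  1.07 -0.53]
turn [ 0.003  -0.003  -0.0052] shift [-0.0002 -0.0015  0.0036] yaw -70.3 -> -70
```

View pics/m_side.png

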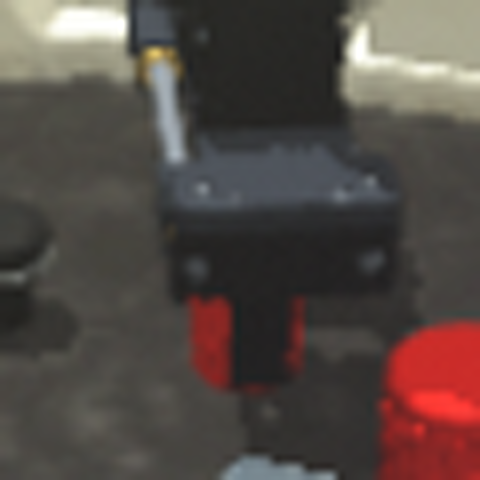

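Request:
{"name": "step_arm", "arguments": {
  "plan": [
    [[0.003,-0.003,-0.005],[0,-0.0015,0.003],60],
    [[0.003,-0.003,-0.005],[0,-0.0015,0.003],80],
    [[0.003,-0.003,-0.005],[0,-0.0015,0.003],100],
    [[0.003,-0.003,-0.005],[0,-0.0015,0.003],120],
    [[0.003,-0.003,-0.005],[0,-0.0015,0.003],130],
    [[0.003,-0.003,-0.005],[0,-0.0015,0.003],140],
    [[0.003,-0.003,-0.005],[0,-0.0015,0.003],170],
    [[0.003,-0.003,-0.005],[0,-0.0015,0.003],200],
    [[0.003,-0.003,-0.005],[0,-0.0015,0.003],200],
    [[0.003,-0.003,-0.005],[0,-0.0015,0.003],200]
  ],
  "squeeze": 10
}}

```text
time: 23.0
position: [0.6154, -0.2661, 0.0271]
tool_rot: [-3.094, -0.545, 0.001]
ft_force: [0.6, 0.3, -0.4]
grip_width: 0.447
```

Request:
{"name": "step_arm", "arguments": {
  "plan": [
    [[0,0,0],[0,0,0],255],
    [[0,0,0],[0,0,0],255],
    [[0,0,0],[0,0,0],255],
    [[0,0,0],[0,0,0],255],
    [[0,0,0],[0,0,-0.005],255],
    [[0,0,0],[0,0,-0.015],255],
    [[0,0,0],[0,0,-0.03],255],
    [[0,0,0],[0,0,-0.05],255],
    [[0,0,0],[0,0,-0.05],255],
    [[0,0,0],[0,0,-0.05],255]
  ],
  "squeeze": 40
}}

```text
time: 24.25
position: [0.6154, -0.2659, 0.0772]
tool_rot: [-3.093, -0.545, 0.001]
ft_force: [-0.1, -0.2, -1.0]
grip_width: 0.443
```

```bash
python3 - <<'E'
import h
from h import *
show()
h.FULL=True
for n in("side",):
    im=ctrl.get_image(n); c=proj(n,[.6155,-.2663,.08])[0].astype(int)
    cr=im[c[1]-30:c[1]+30,c[0]-30:c[0]+30,::-1]
    cv2.imwrite(f"pics/n_{n}.png",cv2.resize(cr,None,fx=8,fy=8,interpolation=cv2.INTER_CUBIC))
go((.5047,.2971,.17),30.5)
E
```

```text
t 24.25 p [ 0.6154 -0.2659  0.0772] yaw -70.0 tilt [-0.0007  0.0004] F [-0.07 -0.22 -0.95] w 38.54 q [-0.19  0.58  0.76  1.59 -0.43  1.14 -0.55]
turn [-1.8000e-03 -2.0000e-04 -1.7542e+00] shift [ 0.0886 -0.5668 -0.0928] yaw -70.0 -> 30.5
```

View pics/n_side.png

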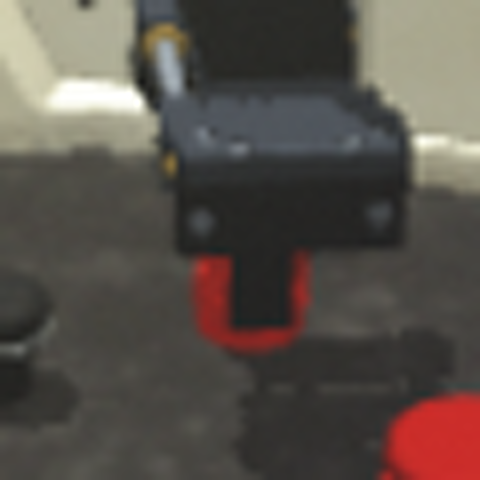

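Request:
{"name": "step_arm", "arguments": {
  "plan": [
    [[0,0,0],[0,0,-0.045],255],
    [[0,0,-0.15],[0.003,-0.02,-0.09],255],
    [[0,0,-0.33],[0.012,-0.078,-0.093],255],
    [[0,0,-0.51],[0.021,-0.136,-0.093],255],
    [[0,0,-0.69],[0.03,-0.194,-0.093],255],
    [[0,0,-0.87],[0.039,-0.252,-0.093],255],
    [[0,0,-1.05],[0.048,-0.31,-0.093],255],
    [[0,0,-1.23],[0.057,-0.368,-0.093],255],
    [[0,0,-1.41],[0.066,-0.426,-0.093],255],
    [[0,0,-1.58],[0.075,-0.484,-0.093],255]
  ]
}}

```text
time: 25.55
position: [0.5196, 0.216, 0.1697]
tool_rot: [-1.782, -2.585, 0.001]
ft_force: [0.6, 0.8, 0.9]
grip_width: 0.442
```

```bash
python3 - <<'E'
import h
from h import *
show()
h.FULL=True
go((.5047,.2971,.11),30.5)
E
```

```text
t 25.55 p [0.5196 0.216  0.1697] yaw 20.83 tilt [-0.0015 -0.0001] F [0.64 0.77 0.86] w 38.46 q [-0.79  0.18  0.39  1.77 -0.08  1.2  -0.01]
turn [-0.0014 -0.0006 -0.1687] shift [0.0811 0.015  0.0597] yaw 20.8 -> 30.5
```

Request:
{"name": "step_arm", "arguments": {
  "plan": [
    [[0,0,-0.1],[0.04,0.007,0],255],
    [[-0.001,-0.001,-0.169],[0.0811,0.015,0.005],255],
    [[-0.001,-0.001,-0.169],[0.0811,0.015,0.01],255],
    [[-0.001,-0.001,-0.169],[0.0811,0.015,0.03],255],
    [[-0.001,-0.001,-0.169],[0.0811,0.015,0.045],255],
    [[-0.001,-0.001,-0.169],[0.0811,0.015,0.055],255],
    [[-0.001,-0.001,-0.169],[0.0811,0.015,0.06],255],
    [[-0.001,-0.001,-0.169],[0.0811,0.015,0.06],255],
    [[-0.001,-0.001,-0.169],[0.0811,0.015,0.06],255],
    [[-0.001,-0.001,-0.169],[0.0811,0.015,0.06],255]
  ]
}}

```text
time: 26.8
position: [0.5065, 0.2958, 0.1108]
tool_rot: [1.566, 2.723, 0.001]
ft_force: [0.7, 0.3, 0.0]
grip_width: 0.44
```

```bash
python3 - <<'E'
import h
from h import *
show()
h.FULL=True
a=np.linspace(0,2*np.pi,60)
im=ctrl.get_image("side");u0,v0=295,270;k=8
big=cv2.resize(im[v0:v0+75,u0:u0+65,::-1],None,fx=k,fy=k,interpolation=cv2.INTER_CUBIC)
cv2.imwrite("pics/o.png",big)
s,q,M=st()
for z,r in((q[2]-.027,.0195),):
    P=np.c_[q[0]+r*np.cos(a),q[1]+r*np.sin(a),0*a+z]
    p=((proj("side",P)-[u0-.5,v0-.5])*k).astype(np.int32);cv2.polylines(big,[p],True,(0,255,0),1)
for z,r in((.029,.02),(.042,.013)):
    P=np.c_[.5047+r*np.cos(a),.2971+r*np.sin(a),0*a+z]
    p=((proj("side",P)-[u0-.5,v0-.5])*k).astype(np.int32);cv2.polylines(big,[p],True,(255,0,255),1)
cv2.imwrite("pics/o2.png",big)
go((.5047,.2973,.09),30.5)
E
```

```text
t 26.8 p [0.5065 0.2958 0.1108] yaw 30.2 tilt [0.0013 0.0004] F [0.7  0.34 0.01] w 38.27 q [-0.85  0.28  0.32  1.78 -0.1   1.1   0.03]
turn [ 0.0012  0.0004 -0.0053] shift [ 0.0022 -0.0007  0.0207] yaw 30.2 -> 30.5
```

View pics/o2.png

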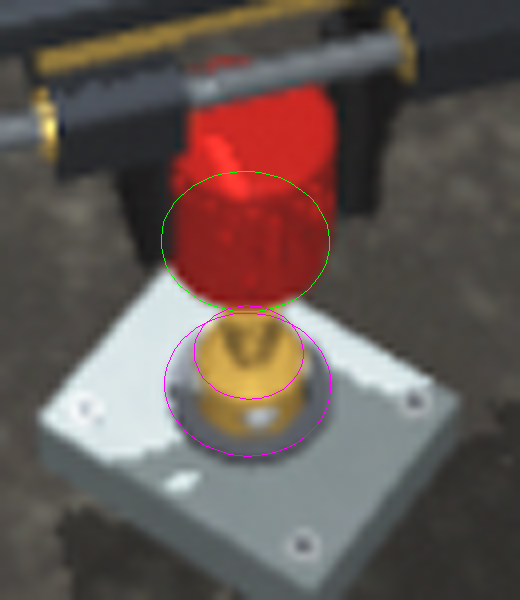

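```bash
python3 - <<'E'
from h import *
p=np.array([.505,.297,.07]);b=proj("side",p)[0]
for d in np.eye(3)*.001: print((proj("side",p+d)[0]-b)*8)
a=np.radians(30.5)
print("toolx",(proj("side",p+.001*np.array([-np.sin(a),np.cos(a),0]))[0]-b)*8)
show()
b=proj("side",[[.5047,.2971,.046],[.5047,.2971,.084],[.5065,.2958,.0838]]);print((b-[295-.5,270-.5])*8)
E
```

```text
[-4.15880629 -0.91322124]
[-1.03602641  3.48063051]
[ 0.06154627 -2.54848566]
toolx [1.22035909 3.46297469]
t 26.85 p [0.5064 0.2957 0.1108] yaw 30.2 tilt [0.0012 0.0003] F [ 0.33 -0.23 -0.62] w 38.24 q [-0.85  0.28  0.32  1.78 -0.1   1.1   0.03]
[[248.93539543 342.20105398]
 [251.28884647 246.17346176]
 [245.07241457 240.52342425]]
```

View pics/o.png

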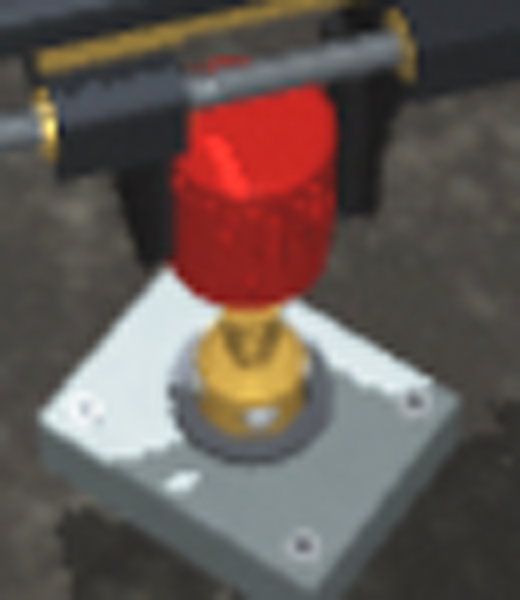

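Request:
{"name": "step_arm", "arguments": {
  "plan": [
    [[0.001,0,-0.005],[0.0019,-0.0004,0],255],
    [[0.001,0,-0.005],[0.0019,-0.0004,0.004],255],
    [[0.001,0,-0.005],[0.0019,-0.0004,0.01],255],
    [[0.001,0,-0.005],[0.0019,-0.0004,0.016],255],
    [[0.001,0,-0.005],[0.0019,-0.0004,0.022],255],
    [[0.001,0,-0.005],[0.0019,-0.0004,0.027],255],
    [[0.001,0,-0.005],[0.0019,-0.0004,0.031],255],
    [[0.001,0,-0.005],[0.0019,-0.0004,0.034],255],
    [[0.001,0,-0.005],[0.0019,-0.0004,0.036],255],
    [[0.001,0,-0.005],[0.0019,-0.0004,0.036],255]
  ]
}}

```text
time: 28.1
position: [0.5049, 0.297, 0.0742]
tool_rot: [1.559, 2.727, -0.001]
ft_force: [0.2, 0.8, 0.5]
grip_width: 0.445
```

```bash
python3 - <<'E'
from h import *
show()
im=ctrl.get_image("side");u0,v0=295,270;k=8
cv2.imwrite("pics/p.png",cv2.resize(im[v0:v0+75,u0:u0+65,::-1],None,fx=k,fy=k,interpolation=cv2.INTER_CUBIC))
E
```

```text
t 28.1 p [0.5049 0.297  0.0742] yaw 30.48 tilt [-0.0004 -0.0008] F [0.18 0.76 0.49] w 38.75 q [-0.85  0.33  0.32  1.81 -0.12  1.03  0.05]
```

View pics/p.png

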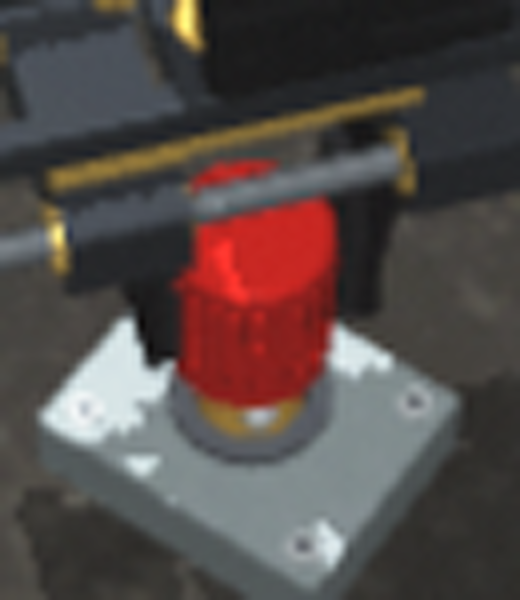

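Request:
{"name": "step_arm", "arguments": {
  "plan": [
    [[0,0,0],[0,0,0.001],255],
    [[0,0,0],[0,0,0.002],255],
    [[0,0,0],[0,0,0.003],255],
    [[0,0,0],[0,0,0.004],255],
    [[0,0,0],[0,0,0.005],255],
    [[0,0,0],[0,0,0.006],255],
    [[0,0,0],[0,0,0.007],255],
    [[0,0,0],[0,0,0.007],255],
    [[0,0,0],[0,0,0.007],255],
    [[0,0,0],[0,0,0.007],255]
  ],
  "squeeze": 50
}}

```text
time: 29.4
position: [0.5048, 0.2974, 0.0672]
tool_rot: [-1.559, -2.727, 0.001]
ft_force: [-0.2, 1.9, -1.0]
grip_width: 0.441
```

```bash
python3 - <<'E'
from h import *
show()
E
```

```text
t 29.4 p [0.5048 0.2974 0.0672] yaw 30.5 tilt [-0.0004 -0.0003] F [-0.2   1.94 -1.02] w 38.39 q [-0.84  0.33  0.31  1.81 -0.12  1.02  0.05]
```

Rim now about 40 mm, just above the balls, with only slight side load. Press on.

Request:
{"name": "step_arm", "arguments": {
  "plan": [
    [[0,0,0],[0.0002,0,0.001],255],
    [[0,0,0],[0.0002,0,0.002],255],
    [[0,0,0],[0.0002,0,0.003],255],
    [[0,0,0],[0.0002,0,0.004],255],
    [[0,0,0],[0.0002,0,0.005],255],
    [[0,0,0],[0.0002,0,0.006],255],
    [[0,0,0],[0.0002,0,0.007],255],
    [[0,0,0],[0.0002,0,0.008],255],
    [[0,0,0],[0.0002,0,0.009],255],
    [[0,0,0],[0.0002,0,0.009],255]
  ]
}}

```text
time: 30.65
position: [0.5042, 0.2975, 0.057]
tool_rot: [-1.559, -2.727, 0.002]
ft_force: [-0.2, 5.2, -6.6]
grip_width: 0.442
```

```bash
python3 - <<'E'
from h import *
show()
im=ctrl.get_image("side");u0,v0=295,270;k=8
cv2.imwrite("pics/q.png",cv2.resize(im[v0:v0+75,u0:u0+65,::-1],None,fx=k,fy=k,interpolation=cv2.INTER_CUBIC))
E
```

```text
t 30.65 p [0.5042 0.2975 0.057 ] yaw 30.5 tilt [-0.001  -0.0008] F [-0.24  5.15 -6.57] w 38.47 q [-0.84  0.35  0.31  1.82 -0.12  1.    0.05]
```

View pics/q.png

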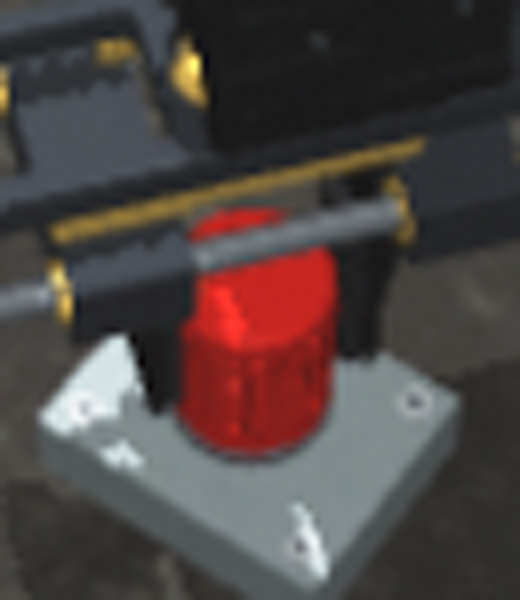

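Request:
{"name": "step_arm", "arguments": {
  "plan": [
    [[0,0,0],[0.0005,0.0005,0.001],255],
    [[0,0,0],[0.0008,0.0005,0.002],255],
    [[0,0,0],[0.0008,0.0005,0.003],255],
    [[0,0,0],[0.0008,0.0005,0.004],255],
    [[0,0,0],[0.0008,0.0005,0.005],255],
    [[0,0,0],[0.0008,0.0005,0.006],255],
    [[0,0,0],[0.0008,0.0005,0.0065],255],
    [[0,0,0],[0.0008,0.0005,0.0065],255],
    [[0,0,0],[0.0008,0.0005,0.0065],255],
    [[0,0,0],[0.0008,0.0005,0.0065],255]
  ]
}}

```text
time: 31.95
position: [0.505, 0.2977, 0.0534]
tool_rot: [-1.56, -2.727, 0.002]
ft_force: [-4.8, -1.4, 10.0]
grip_width: 0.44
```

```bash
python3 - <<'E'
from h import *
show()
E
```

```text
t 31.95 p [0.505  0.2977 0.0534] yaw 30.46 tilt [-0.0006 -0.0008] F [-4.78 -1.39  9.96] w 38.24 q [-0.84  0.35  0.31  1.82 -0.13  0.99  0.05]
```

Request:
{"name": "step_arm", "arguments": {
  "plan": [
    [[0,0,0],[0.0002,-0.0006,0.0005],255],
    [[0,0,0],[0.0002,-0.0006,0.001],255],
    [[0,0,0],[0.0002,-0.0006,0.0015],255],
    [[0,0,0],[0.0002,-0.0006,0.002],255],
    [[0,0,0],[0.0002,-0.0006,0.002],255],
    [[0,0,0],[0.0002,-0.0006,0.002],255],
    [[0,0,0],[0.0002,-0.0006,0.002],255],
    [[0,0,0],[0.0002,-0.0006,0.002],255],
    [[0,0,0],[0.0002,-0.0006,0.002],255],
    [[0,0,0],[0.0002,-0.0006,0.002],255]
  ]
}}

```text
time: 33.2
position: [0.505, 0.2977, 0.0529]
tool_rot: [1.56, 2.727, 0.0]
ft_force: [-6.2, -2.5, 17.7]
grip_width: 0.442
```

```bash
python3 - <<'E'
from h import *
show()
im=ctrl.get_image("side");u0,v0=295,270;k=8
big=cv2.resize(im[v0:v0+75,u0:u0+65,::-1],None,fx=k,fy=k,interpolation=cv2.INTER_CUBIC)
cv2.imwrite("pics/r.png",big)
show()
E
```

```text
t 33.2 p [0.505  0.2977 0.0529] yaw 30.45 tilt [ 0.0003 -0.    ] F [-6.2 -2.5 17.7] w 38.47 q [-0.84  0.35  0.31  1.82 -0.13  0.99  0.05]
t 33.25 p [0.505  0.2977 0.0529] yaw 30.45 tilt [ 0.0003 -0.0001] F [-7.11 -1.59 18.61] w 38.47 q [-0.84  0.35  0.31  1.82 -0.13  0.99  0.05]
```

View pics/r.png

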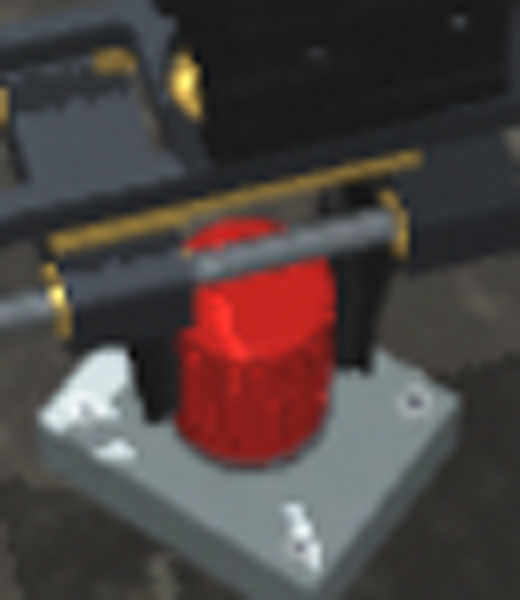

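```bash
python3 - <<'E'
from h import *
show(); print(ctrl.close_job()); show()
E
```

```text
t 33.25 p [0.505  0.2977 0.0529] yaw 30.45 tilt [ 0.0003 -0.0001] F [-7.11 -1.59 18.61] w 38.47 q [-0.84  0.35  0.31  1.82 -0.13  0.99  0.05]
the job is handed in; nothing more can be done
None
the job is handed in; nothing more can be done
```

The pin is in the post and the red cap is snapped on. I handed the job in at 33 s, with the arm still holding the cap pressed down; no verdict is reported.

**Pin:** I gripped it by the head and put it in the bore. When I let go it stood about 5 mm high, so I pushed it down with closed fingers to a hard stop. There the fingertips were at 62.2 mm under about 12.7 N (62 mm expected when home). An outline drawn over the side picture put the head 1–3 mm higher than that. I trusted the contact reading, because the picture is only good to about 2 mm.

**Cap:** There were two red caps, at top-view pixels (428, 174) and (403, 211). I took the first: it looked about 39 mm across in the picture, and the gripper closed on it at 38.5 mm. It snapped over the balls, and I kept pressing.

**Last checks:**
- **Press:** the push down was about 18 N. The last 2 mm of commanded travel moved the cap only 0.5 mm, so the washer is at or near its stop.
- **Rim height:** about 26 mm above the post's origin, worked out from the tool height.
- **Slip and centring:** the pictures show no slip in the grip, and the cap looks upright and centred. A side load of about 7 N remained.
- **Bystanders:** I didn't touch any of them knowingly, but I didn't measure their positions again at the end.

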